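# Shift the souvenir press into third

### The job

Select the third die on the souvenir token press: push its gearstick with your fingertips, never taking the stick between the fingers, out of the left side of the H-shaped gate to the middle channel, across to the right, then forward (away from the robot) until it is fully home in the third slot, the far right one. Do not let it go into the slot opposite, the near right one, and leave the jar, the stamp and the bell standing where they are. Finish with the robot clear of everything.

Things in the scene. Friction and masses are not known exactly. Their poses are not given: they have to be found in the camera images.
- press: Grey countertop token press, fixed. Origin on the counter right below the gate's centre; +x forward (away from the robot, turned up to 0.35 rad), +y left, +z up. In its frame, mm: housing x -100 to 240, y -100 to 100, top z 78; cheeks and rollers on its far part (x 115 to 215) up to z 128; gearstick pivot at (0, 0, 35).
- gate (a point): Centre of the top face of the steel gate plate (92 mm in x, 88 in y, top 96 mm above the counter). H-shaped opening: two slots along x at y +19 (left) and -19 (right), 18 mm wide, x -30 to +30, joined at x = 0 by a cross channel 18 mm wide; round-ended tongues between them. First slot far left, second near left, third far right, fourth near right.
- sel_across (a joint): Sideways tilt of the gearstick, rad, about the press's x axis: -0.317 = left end stop, 0 = upright, +0.317 = right end stop. Starts in the left column (about -0.3). It changes column only through the channel (sel_forward within 0.05 of 0); the round tongues steer it in from within 0.1. Stiff, no spring: it stays where it is left; moving it takes 2 to 3 N at the knob.
- sel_forward (a joint): Fore-and-aft tilt of the gearstick, rad, about the same pivot, in the plane already tilted sideways: -0.33 = end stop back in a near slot, 0 = middle channel, +0.33 = end stop forward in a far slot. Starts anywhere from -0.32 to 0.32. Same stiffness, no spring.
- knob (a point): Centre of the gearstick's black ball knob, 40 mm diameter, 165 mm from the pivot: 200 mm above the counter when upright, about 183 at full tilt; it moves about 51 mm to each side and 53 mm forward or back. Below it a collar 20 mm in diameter ends 27 mm under the ball's centre; then a steel stem, 12 mm diameter.
- stem (a point): Point on the gearstick's axis 25 mm below the knob's centre.
- jar: Bystander: glass jar with steel lid, 68 mm diameter, 95 mm tall, loose on the counter left of the press. Origin: centre of its underside.
- stamp: Bystander: turned wooden hand stamp, 38 mm diameter, 70 mm tall, loose on the counter right of the press. Origin: centre of its underside.
- bell: Bystander: brass hand bell standing on its mouth, 54 mm diameter, 76 mm tall, loose on the counter right of the press, farther than the stamp or nearer (they may swap). Origin: centre of its underside.

How it is judged:
On the way, in this order (a step that is already met when the one before it is completed fails the run):
1. the gearstick is across on the right side, in the middle channel (value of joint sel_across above 0.2 rad and value of joint sel_forward between -0.14 and 0.14 rad), for 0.05 s.
2. the gearstick is forward, home in the third slot (value of joint sel_across above 0.24 rad and value of joint sel_forward above 0.28 rad), for 0.2 s.
At the end, for the whole second after the job is handed in: The gearstick is home in the far right slot (sel_across above 0.24 and sel_forward above 0.28 rad) and at rest; the jar, the stamp and the bell stand upright within 20 mm of where they were (all of step 2 and velocity of joint sel_across between -0.1 and 0.1 rad/s and velocity of joint sel_forward between -0.1 and 0.1 rad/s and distance of each of jar, stamp, bell from where it was at the start of the episode below 0.02 m and angle between each of jar, stamp, bell's own z axis and vertical below 0.2 rad); the robot touches nothing.
It fails at once if the gearstick went into the near right slot (sel_forward below -0.17 with sel_across above 0.15) (value of joint sel_across above 0.15 rad and value of joint sel_forward below -0.17 rad).
It fails at once if the gearstick was taken between the fingers (the grasp point came within 22 mm of the knob's centre or 10 mm of the stem point) (distance between the grasp point and knob below 0.022 m or distance between the grasp point and stem below 0.01 m).
It fails at once if a bystander was moved by more than 20 mm, lifted or tipped (not (distance of jar from where it was at the start of the episode below 0.02 m) or not (distance of stamp from where it was at the start of the episode below 0.02 m) or not (distance of bell from where it was at the start of the episode below 0.02 m) or not (angle between jar's own z axis and vertical below 0.2 rad) or not (angle between stamp's own z axis and vertical below 0.2 rad) or not (angle between bell's own z axis and vertical below 0.2 rad)).
It also fails if it takes over 48 s, if anything falls off the work surface, if the arm or the gripper's body presses on something with over 40 N, if the wrist force passes 120 N, or if a joint passes its speed limit or range.

### The arm

A 6-joint arm with a two-finger parallel gripper is mounted at the origin on the work surface. World frame = base frame: x ahead of the robot, y to its left, z up, the work surface at z = 0. Lengths are in m, angles in rad, forces in N, time in s.
With the tool pointing down it reaches from about 0.375 to 0.9 m from the base axis. Payload 3.1 kg.
Tool frame: the origin (TCP) lies midway between the tips of the shut fingers; the grasp point (between the pads) lies 19 mm behind it; x points along the fingers, z is the direction in which the jaws open and shut, and the axes are right-handed (so a half turn about x gives the same grasp; the last joint's range is limited). The gripper opens to 85 mm and grips with 20 to 120 N. Pads are 22 mm wide; open, the fingers measure 114 mm over their backs; the gripper's body (76 mm by 85 mm) begins 54 mm behind the grasp point. The pads swing forward as they close: fully open they stand 13 mm farther back than shut.
Start: joints at [0.975, 0.527, 1.433, -0, 1.181, -0.178], TCP at [0.254, 0.571, 0.231] pointing down, gripper open.
Joint ranges: [-3.08, 3.08], [-0.75, 2.2], [0.22, 2.44], [-1.43, 4.57], [0, 2.65], [-2.85, 2.85]. Speed limits (rad/s): [2.79, 2.79, 3.14, 3.14, 3.14, 3.14].

### API

Orientations are given as a unit quaternion [x, y, z, w].
In Python, from station import status, snapshot, camera_params, ticket gives the robot as it stands.
- The arm moves only by the tool arm_command, never from a script. Its argument "series" is a list that holds one entry, the list of rows, each a list of 4 numbers: the shift along the tool's x, y, z in mm, then the turn about the tool's x in rad. A call has 1 to 10 rows; each row shifts and turns the commanded pose from where the row before left it, along the tool's axes as they then stand; what a row does not reach is not made up. A row lasts 1/10 s, in which the tool goes at most 50 mm and 8.59 degrees, less where a joint would pass 70% of its speed; a pose out of reach is approached as far as the arm can. A call is refused whole if a number of a shift passes 50 or a number of a turn 0.15, either way. A call with a gripper value outside its range is refused whole. "jaw" is the opening in per cent of the stroke, from 0 (shut) to 100 (fully open), set as the call begins (left out, the last holds). The fingers move at their own pace and stop on an object; "force" is the grip in N (left out, the last holds). Time passes only in rows, so rows that do not move let the fingers close. It gives the time, the measured TCP pose, the force and the opening at its end, in the units of the state.
- status.sense(): the state, without advancing time (a new reading comes with each control period).
- snapshot(name): name is "side" or "top" or "wrist"; returns the picture (384x512x3 uint8, red, green, blue); there is no depth.
- camera_params(name): a dict with "fovy" (degrees; the focal length in pixels is half the picture's height over the tangent of half this angle, whatever the lens; pixels are square), "cx", "cy" (the principal point, pixels), "extrinsics" (4x4, takes a point from camera to world coordinates); the wrist camera has in their place "mount" (4x4, takes a point from camera to tool coordinates, whose origin is the TCP and whose axes are the tool frame's). Camera axes: x right, y down, z forward; pixel columns grow to the right and rows downward; lengths in m; the calibration is good to about 2 mm. A picture is of the moment at which its call begins: read the wrist's pose just before it. camera_params takes no time and is no camera call.
- ticket.sign_off(): hands the job in, once; it reports no verdict.
The state is a dict: "t": time; "q": joint angles; "qd": joint speeds; "tau": joint torques, N m; "tcp_pos": TCP position; "tool_rot": TCP orientation; "force": force on the tool from outside, world axes, zero at the start; "ft_torque": the same for the moment, N m; "finger_gap": opening from 0.0 (shut) to 1.0 (fully open).
Only numpy, scipy, OpenCV 4.12 (cv2) and the standard library are available. Lean on these libraries where they do the work, as an engineer would, in place of code of your own. Each camera call takes 0.05 s, during which the arm holds its last target. There are 200 camera calls.

## Working session

There is one attempt and no reset: what is moved stays moved. The work goes in short steps, Python scripts to look and compute and a tool call to move; the robot and the scene stay as the last step left them, time stands still between calls to the robot, and variables do not carry over. Pictures are saved under pics/ and viewed, about 8 in all and at most 12, crops included, and the job is handed in when it is done.

Besides the shell and the picture viewer there is one more tool, called after ">>>" as name(argument=value, ...), one argument or row to a line, values as JSON. arm_command: Moves the arm, as the interface text tells. Its arguments: {"type":"object","properties":{"series":{"type":"array"},"jaw":{"type":"number"},"force":{"type":"number"}},"required":["series"]}

```bash
mkdir -p pics; ls
python3 - <<'E'
from station import status, snapshot, camera_params
import cv2, numpy as np
s=status.sense(); print(s['t'],s['tcp_pos'],s['tool_rot'],s['force'],s['finger_gap'])
for n in ['side','top']:
    cv2.imwrite(f'pics/{n}0.png',snapshot(n)[:,:,::-1]); p=camera_params(n); print(n,p['fovy'],p['cx'],p['cy'],np.round(p['extrinsics'],3).tolist(), [k for k in p])
print(camera_params('wrist'))
E
```

```text
pics
0.0 [0.25314682 0.57065435 0.23032894] [-0.38574118  0.59353018  0.38514801  0.5921036 ] [0.52519021 0.20685136 0.28598964] 0.9978173330204266
side 52.99215441016997 253.16218794162486 194.43242400818997 [[0.99, -0.106, 0.094, 0.557], [-0.141, -0.743, 0.654, -0.48], [0.001, -0.661, -0.751, 0.726], [0.0, 0.0, 0.0, 1.0]] ['fovy', 'cx', 'cy', 'extrinsics']
top 46.466280049806564 255.1901733151335 185.415999298679 [[-0.002, -0.987, 0.162, 0.481], [-1.0, 0.003, 0.008, 0.037], [-0.008, -0.161, -0.987, 1.025], [0.0, 0.0, 0.0, 1.0]] ['fovy', 'cx', 'cy', 'extrinsics']
{'fovy': 66.5342280120165, 'cx': 258.1580911395097, 'cy': 194.4794770950754, 'mount': array([[-9.77878150e-04, -3.00151470e-01,  9.53891052e-01,
        -1.43493066e-01],
       [-3.55461808e-05, -9.53891497e-01, -3.00151647e-01,
         7.71832431e-02],
       [ 9.99999521e-01, -3.27418920e-04,  9.22120413e-04,
        -8.29448212e-04],
       [ 0.00000000e+00,  0.00000000e+00,  0.00000000e+00,
         1.00000000e+00]])}
```

View pics/side0.png

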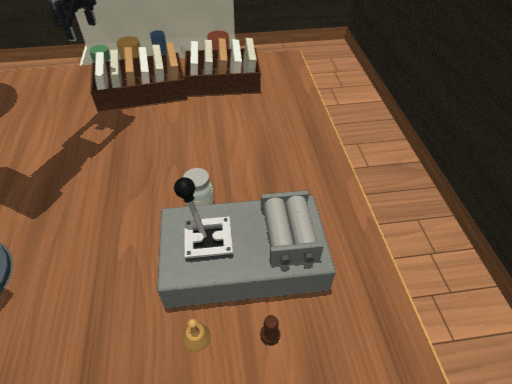

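View pics/top0.png

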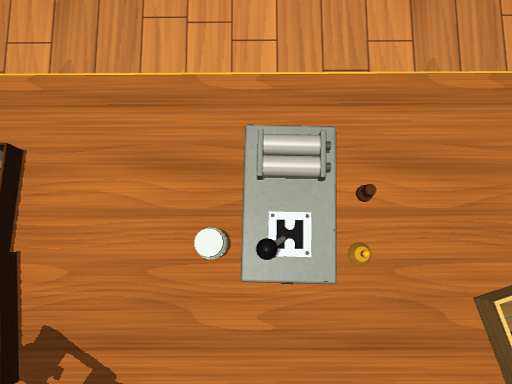

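The side view shows the knob at (185,189) and the gate at (208,238). The bell is at (195,335), the stamp at (270,330) and the jar at (198,188). In the top view the knob is at (266,249), the gate at (291,235), the jar at (210,243), the stamp at (366,192) and the bell at (360,254). The stick stands in the near-left slot. Next I measure.

```bash
cat > h.py <<'E'
import numpy as np, cv2
from station import camera_params, snapshot, status
from scipy.spatial.transform import Rotation as R
def cam(n, s=None):
    p=camera_params(n); f=192/np.tan(np.radians(p['fovy']/2))
    if n=='wrist':
        T=np.eye(4);T[:3,:3]=R.from_quat(s['tool_rot']).as_matrix();T[:3,3]=s['tcp_pos'];E=T@p['mount']
    else: E=np.array(p['extrinsics'])
    return f,p['cx'],p['cy'],E
def ray(c,uv):
    f,cx,cy,E=c; d=E[:3,:3]@np.array([(uv[0]-cx)/f,(uv[1]-cy)/f,1]); return E[:3,3],d/np.linalg.norm(d)
def plane(c,uv,z):
    o,d=ray(c,uv); return o+d*(z-o[2])/d[2]
def tri(rs):
    A=np.zeros((3,3));b=np.zeros(3)
    for o,d in rs: P=np.eye(3)-np.outer(d,d);A+=P;b+=P@o
    x=np.linalg.solve(A,b); return x,[np.linalg.norm((np.eye(3)-np.outer(d,d))@(x-o)) for o,d in rs]
def blob(m,box):
    x0,y0,x1,y1=box; k=np.zeros_like(m,np.uint8); k[y0:y1,x0:x1]=m[y0:y1,x0:x1]
    cs,_=cv2.findContours(k,cv2.RETR_EXTERNAL,cv2.CHAIN_APPROX_NONE); return max(cs,key=cv2.contourArea)
E
python3 - <<'E'
from h import *
S=cv2.imread('pics/side0.png');T=cv2.imread('pics/top0.png'); cs,ct=cam('side'),cam('top')
# knob
ks=blob(S.max(2)<45,(165,170,205,200)); kt=blob(T.max(2)<45,(245,230,277,270))
(a,ra),(b,rb)=cv2.minEnclosingCircle(ks),cv2.minEnclosingCircle(kt)
print('knob px',a,ra,b,rb); print('knob',tri([ray(cs,a),ray(ct,b)]))
# gate plate: bright, low saturation
for n,I,c,box in (('side',S,cs,(180,210,240,265)),('top',T,ct,(255,205,315,262))):
    m=(I.min(2)>150); q=blob(m,box); h=cv2.convexHull(q); r=cv2.minAreaRect(h); print(n,'gate rect',r, [plane(c,x,.096).round(3).tolist() for x in cv2.boxPoints(r)], 'c',plane(c,r[0],.096).round(4))
# housing top outline in top view
hsv=cv2.cvtColor(T,cv2.COLOR_BGR2HSV); q=blob(hsv[:,:,1]<70,(235,115,345,290)); r=cv2.minAreaRect(q); print('housing',r,[plane(ct,x,.078).round(3).tolist() for x in cv2.boxPoints(r)])
for n,z,u in (('jar',.095,(210,243)),('stamp',.07,(369,190)),('bell',.076,(364,254))): print(n,plane(ct,u,z).round(3))
for n,u in (('stamp',(270,340)),('bell',(195,345))): print(n,'base side',plane(cs,u,0.0).round(3))
s=status.sense(); print(R.from_quat(s['tool_rot']).as_matrix().round(3))
v=np.hstack([cv2.resize(S[170:270,150:250],(400,400)),cv2.resize(T[200:300,240:340],(400,400))]); cv2.imwrite('pics/crop0.png',v)
E
```

```text
knob px (185.2237548828125, 189.1685028076172) 11.94061279296875 (266.8346862792969, 248.6774139404297) 10.501738548278809
knob (array([0.49955345, 0.0222874 , 0.18454401]), [np.float64(0.00013645212759211248), np.float64(0.00013645212759203366)])
side gate rect ((206.67642211914062, 236.1022491455078), (36.54890441894531, 48.92149353027344), 84.5596694946289) [[0.478, 0.019, 0.096], [0.579, 0.017, 0.096], [0.576, -0.072, 0.096], [0.483, -0.07, 0.096]] c [ 0.5289 -0.0281  0.096 ]
top gate rect ((284.5, 233.0), (56.0, 59.0), 90.0) [[0.592, 0.045, 0.096], [0.592, -0.078, 0.096], [0.476, -0.076, 0.096], [0.477, 0.045, 0.096]] c [ 0.5336 -0.0159  0.096 ]
housing ((288.0, 204.0), (158.0, 94.0), 90.0) [[0.771, 0.076, 0.078], [0.77, -0.13, 0.078], [0.431, -0.12, 0.078], [0.432, 0.074, 0.078]]
jar [0.513 0.138 0.095]
stamp [ 0.627 -0.201  0.07 ]
bell [ 0.491 -0.183  0.076]
stamp base side [ 0.628 -0.214  0.   ]
bell base side [ 0.488 -0.204  0.   ]
[[-0.001 -0.914  0.406]
 [-0.002  0.406  0.914]
 [-1.     0.    -0.002]]
```

View pics/crop0.png

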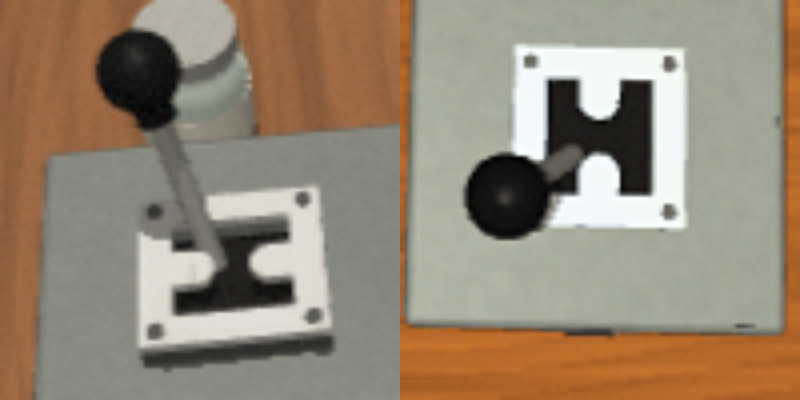

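The crop's left half (side view) shows the stick in the near-left slot, knob at (138,72). The right half (top view) shows the knob at (507,195), gate corners near (514,44), (686,48) and (687,228), and screws at (531,61), (670,64) and (669,212).

Run:
```python
from h import *
cs,ct=cam('side'),cam('top')
t=lambda p:plane(ct,(240+(p[0]-400)/4-.4,200+p[1]/4-.4),.096)
s=lambda p:plane(cs,(150+p[0]/4-.4,170+p[1]/4-.4),.096)
A,B,C=t((514,44)),t((686,48)),t((687,228)); print('top corners FL,FR,NR',A,B,C,'centre',(A+C)/2,'size',np.linalg.norm(A-B),np.linalg.norm(B-C))
D,E=s((318,187)),s((331,331)); F,G=s((138,208)),s((142,348)); print('side FL,FR,NL,NR',D,E,F,G,'c',(D+E+F+G)/4)
print('yaws',np.arctan2(*(A-B)[:2]),np.arctan2((B-C)[1],(B-C)[0]),np.arctan2((D-F)[1],(D-F)[0]))
fl,fr,nr=t((531,61)),t((670,64)),t((669,212)); print('screws centre',(fl+nr)/2, np.arctan2((fr-nr)[1],(fr-nr)[0]),np.arctan2(*(fl-fr)[:2]))
print('gate tri',tri([ray(cs,(150+(318+331+138+142)/16-.4,170+(187+331+208+348)/16-.4)),ray(ct,(240+(600.5-400)/4-.4,200+136/4-.4))]))
o=(A+C)/2; k=np.array([.49955,.02229,.18454])
for yaw in (0,-.02):
    c_,s_=np.cos(yaw),np.sin(yaw); d=k-np.array([o[0],o[1],.035]); p=np.array([c_*d[0]+s_*d[1],-s_*d[0]+c_*d[1],d[2]]); print('knob in press',p,np.linalg.norm(p),'across',np.arctan2(-p[1],p[2]),'fwd',np.arcsin(p[0]/np.linalg.norm(p)))
```

```text
top corners FL,FR,NR [0.58023078 0.01765476 0.096     ] [ 0.57790183 -0.07186531  0.096     ] [ 0.48535081 -0.07034702  0.096     ] centre [ 0.5327908  -0.02634613  0.096     ] size 0.08955035564245124 0.09256347109178727
side FL,FR,NL,NR [0.57804183 0.01524017 0.096     ] [ 0.575401   -0.07310733  0.096     ] [0.48533874 0.01464083 0.096     ] [ 0.48521018 -0.06989253  0.096     ] c [ 0.53099794 -0.02827971  0.096     ]
yaws 0.026010086327224454 -0.016403365131855988 0.006465035545753063
screws centre [ 0.53239943 -0.02621644  0.096     ] -0.027222679792552523 0.024219401971210235
gate tri (array([ 0.53158257, -0.02709841,  0.09233776]), [np.float64(0.0010037916167383912), np.float64(0.0010037916167381488)])
knob in press [-0.0332408   0.04863613  0.14954   ] 0.16072534229108904 across -0.3144473987011005 fwd -0.208320913753128
knob in press [-0.03420681  0.04796163  0.14954   ] 0.16072534229108904 across -0.3103629911801901 fwd -0.21446807811645463
```

>>> arm_command(
  series=[
    [[-20,0,0,-0.135],[0,0,0,-0.135],[0,0,0,-0.135]],
  ],
  jaw=0,
)

```text
t: 0.4
tcp_pos: [0.2536, 0.5713, 0.2515]
tool_rot: [-0.498, 0.502, 0.498, 0.502]
force: [-0.9, -0.4, -0.9]
finger_gap: 0.518
```

>>> arm_command(
  series=[
    [[0,-16,-46,0],[0,-16,-46,0],[0,-16,-46,0],[0,-16,-46,0],[0,-16,-46,0],[0,-16,-46,0],[0,-16,-46,0],[0,-16,-46,0],[0,-16,-46,0],[0,-16,-46,0]],
  ],
)

```text
t: 1.4
tcp_pos: [0.4077, 0.1074, 0.2513]
tool_rot: [-0.497, 0.503, 0.497, 0.503]
force: [1.5, 0.6, -0.0]
finger_gap: 0.002
```

>>> arm_command(
  series=[
    [[0,-15,-45,0],[0,-15,-44,0],[30,0,0,0],[30,0,0,0],[18,0,0,0],[0,0,0,0]],
  ],
)

```text
t: 2.0
tcp_pos: [0.4344, 0.02, 0.1711]
tool_rot: [-0.495, 0.505, 0.499, 0.502]
force: [0.2, -0.5, -0.9]
finger_gap: 0.002
```

Run:
```python
from h import *
s=status.sense(); W=snapshot('wrist')[:,:,::-1]; S=snapshot('side')[:,:,::-1]
print(s['t'],s['tcp_pos'],s['force'],R.from_quat(s['tool_rot']).as_matrix().round(3).tolist())
cv2.imwrite('pics/w1.png',np.hstack([cv2.resize(W,(400,300)),cv2.resize(S[130:280,130:330],(400,300))]))
```

```text
2.0 [0.43438074 0.01996264 0.1711327 ] [ 0.21809369 -0.45494704 -0.92046162] [[-0.006, -1.0, 0.014], [0.001, 0.014, 1.0], [-1.0, 0.007, 0.001]]
```

View pics/w1.png

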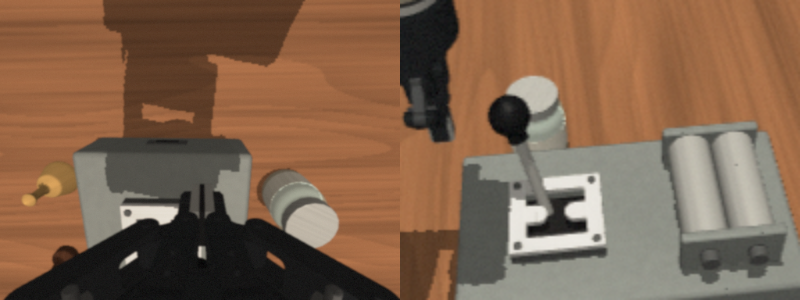

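The left half (wrist) shows the fingers hiding the knob, with the jar at (300,205) and the bell at (55,185). The right half (side) shows the shut fingers behind the knob, which is at (510,115), at knob height. I'll push forward.

>>> arm_command(
  series=[
    [[0,-10,1,0],[0,-10,1,0],[0,-10,0,0],[0,-8,0,0],[0,-8,0,0],[0,-8,0,0],[0,-8,0,0],[0,0,0,0]],
  ],
)

```text
t: 2.9
tcp_pos: [0.5001, 0.021, 0.1732]
tool_rot: [-0.497, 0.503, 0.496, 0.504]
force: [-0.3, -0.1, -0.2]
finger_gap: -0.001
```

```bash
cat > look.py <<'E'
from h import *
import sys
def look(name,ksb,ktb=None):
    s=status.sense(); S=snapshot('side')[:,:,::-1].copy(); T=snapshot('top')[:,:,::-1].copy()
    print(s['t'],s['tcp_pos'],np.round(s['force'],1))
    cv2.imwrite(f'pics/{name}S.png',S);cv2.imwrite(f'pics/{name}T.png',T)
    cv2.imwrite(f'pics/{name}.png',np.hstack([cv2.resize(S[130:280,130:330],(400,300)),cv2.resize(T[180:300,230:390],(400,300))]))
look(sys.argv[1],None)
E
python3 look.py p1
```

```text
2.9 [0.50006836 0.02101293 0.17323641] [-0.3 -0.1 -0.2]
```

View pics/p1.png

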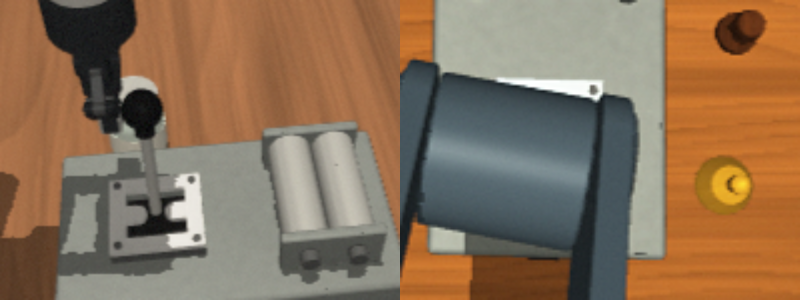

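The left half (side) shows the knob at (141,110), touched by the fingertips, with the stick foot near the channel at (157,208). The right half (top view) is hidden by the arm, and the bell and stamp stand.

```bash
cat >> h.py <<'E'
O=np.array([.5322,-.0268,.035]); YAW=-.02
def joints(k):
    d=np.array(k)-O; c,s=np.cos(YAW),np.sin(YAW); p=np.array([c*d[0]+s*d[1],-s*d[0]+c*d[1],d[2]]); n=np.linalg.norm(p)
    return dict(press=p.round(4),r=n.round(4),across=round(float(np.arctan2(-p[1],p[2])),3),fwd=round(float(np.arcsin(p[0]/n)),3))
def knob_side(S,box):
    m=(S.max(2)<45).astype(np.uint8)*255; x0,y0,x1,y1=box; q=cv2.minEnclosingCircle(blob(m>0,box)); return q
def onray(uv,y):  # knob at given world y
    o,d=ray(cam('side'),uv); return o+d*(y-o[1])/d[1]
E
python3 - <<'E'
from h import *
uv=(200.5-.3,185-.3); k=onray(uv,.0235); print(k,joints(k))
E
```

```text
[0.52845252 0.0235     0.19126164] {'press': array([-0.0048,  0.0502,  0.1563]), 'r': np.float64(0.1642), 'across': -0.311, 'fwd': -0.029}
```

>>> arm_command(
  series=[
    [[0,-3,0,0],[0,0,0,0],[0,25,0,0],[-30,0,0,0],[-30,0,0,0],[0,-28,30,0],[0,-28,30,0],[25,0,0,0],[20,0,0,0],[0,0,0,0]],
  ],
)

```text
t: 4.0
tcp_pos: [0.5317, 0.0808, 0.186]
tool_rot: [-0.496, 0.504, 0.498, 0.502]
force: [-0.3, -0.7, -0.8]
finger_gap: -0.002
```

```bash
python3 look.py p2
```

```text
4.0 [0.53174491 0.08084667 0.18597825] [-0.3 -0.7 -0.8]
```

View pics/p2.png

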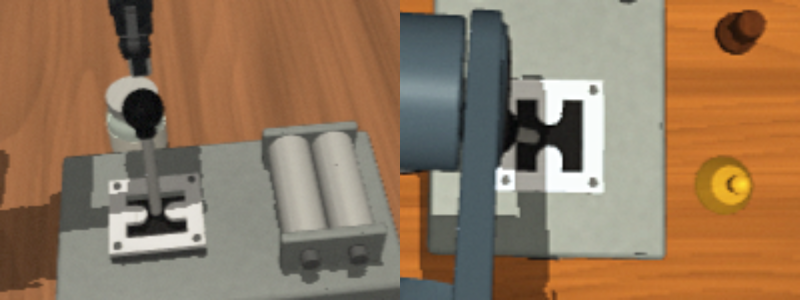

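The left half (side) shows the knob at (143,112) and the fingertips behind it on the left, at (140,65). The right half (top) shows the stem at (525,133) leaning straight along the channel. I'll push across.

>>> arm_command(
  series=[
    [[0,0,-14,0],[0,0,-12,0],[0,0,-12,0],[0,0,-12,0],[0,0,-12,0],[0,0,-12,0],[0,0,-12,0],[0,0,-12,0],[0,0,0,0]],
  ],
)

```text
t: 5.0
tcp_pos: [0.5319, -0.0195, 0.188]
tool_rot: [-0.497, 0.504, 0.496, 0.503]
force: [-0.1, 0.5, -0.1]
finger_gap: 0.004
```

```bash
python3 look.py p3
```

```text
5.0 [ 0.53190176 -0.0195392   0.18798899] [-0.1  0.5 -0.1]
```

View pics/p3.png

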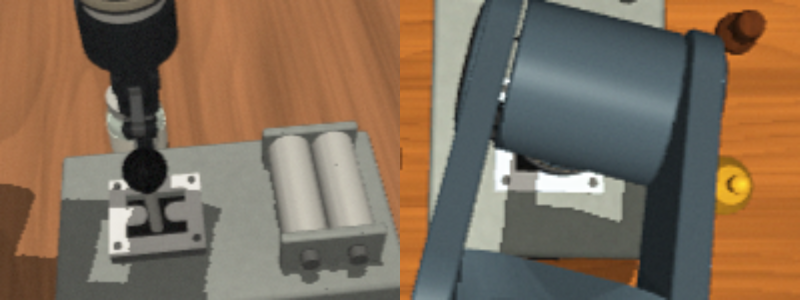

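The left half (side) shows the knob at (145,170), pushed most of the way across, with the stem crossing the channel at (152,212). The right half (top) is hidden by the arm; the bell and stamp stand.

```bash
cat >> h.py <<'E'
def sph(uv):  # ray x sphere of radius 165 about pivot, nearer hit
    o,d=ray(cam('side'),uv); v=o-O; b=v@d; return o+d*(-b-np.sqrt(b*b-(v@v-.165**2)))
E
python3 - <<'E'
from h import *
for y in (-.05,-.054,-.058): print(joints(onray((202.2,214.7),y)))
print(joints(sph((202.2,214.7))))
E
```

```text
{'press': array([-0.0035, -0.0233,  0.157 ]), 'r': np.float64(0.1588), 'across': 0.147, 'fwd': -0.022}
{'press': array([-0.0031, -0.0273,  0.162 ]), 'r': np.float64(0.1643), 'across': 0.167, 'fwd': -0.019}
{'press': array([-0.0028, -0.0313,  0.1669]), 'r': np.float64(0.1698), 'across': 0.185, 'fwd': -0.016}
{'press': array([-0.0031, -0.0278,  0.1626]), 'r': np.float64(0.165), 'across': 0.169, 'fwd': -0.019}
```

>>> arm_command(
  series=[
    [[0,0,-8,0],[0,0,-8,0],[0,0,-6,0],[0,0,0,0],[0,0,0,0]],
  ],
)

```text
t: 5.6
tcp_pos: [0.5321, -0.04, 0.1884]
tool_rot: [-0.497, 0.503, 0.496, 0.503]
force: [-0.1, 0.4, -0.3]
finger_gap: 0.0
```

>>> arm_command(
  series=[
    [[0,0,25,0],[-30,0,0,0],[-30,0,0,0],[0,35,0,0],[0,25,-30,0],[0,0,-30,0],[30,0,0,0],[35,0,0,0],[0,0,0,0]],
  ],
)

```text
t: 6.5
tcp_pos: [0.4685, -0.0729, 0.1805]
tool_rot: [-0.494, 0.505, 0.499, 0.502]
force: [-0.4, -0.4, -0.1]
finger_gap: -0.003
```

```bash
python3 look.py p4
```

```text
6.5 [ 0.46852052 -0.07294267  0.18046262] [-0.4 -0.4 -0.1]
```

View pics/p4.png

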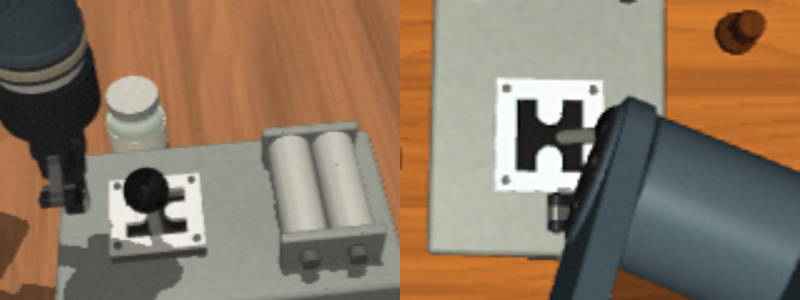

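The left half (side) shows the knob at (146,190), on the right side in the channel, with the fingertips behind it at (65,195). The right half (top) shows the stem at (575,136), lying right along the channel.

Run:
```python
from h import *
print(joints(sph((202.7,224.7))), joints(onray((202.7,224.7),-.0745)))
```

```text
{'press': array([-0.0033, -0.0464,  0.1583]), 'r': np.float64(0.165), 'across': 0.285, 'fwd': -0.02} {'press': array([-0.0031, -0.0478,  0.1601]), 'r': np.float64(0.1671), 'across': 0.29, 'fwd': -0.019}
```

>>> arm_command(
  series=[
    [[0,-10,-2,0],[0,-10,0,0],[0,-10,0,0],[0,-10,0,0],[0,-8,0,0],[0,-8,0,0],[0,-8,0,0],[0,-8,0,0],[0,-8,0,0],[0,0,0,0]],
  ],
)

```text
t: 7.6
tcp_pos: [0.5525, -0.0767, 0.183]
tool_rot: [-0.497, 0.503, 0.497, 0.503]
force: [-1.1, 0.8, -1.1]
finger_gap: -0.001
```

```bash
python3 look.py p5
```

```text
7.6 [ 0.55247561 -0.07670394  0.18300398] [-1.1  0.8 -1.1]
```

View pics/p5.png

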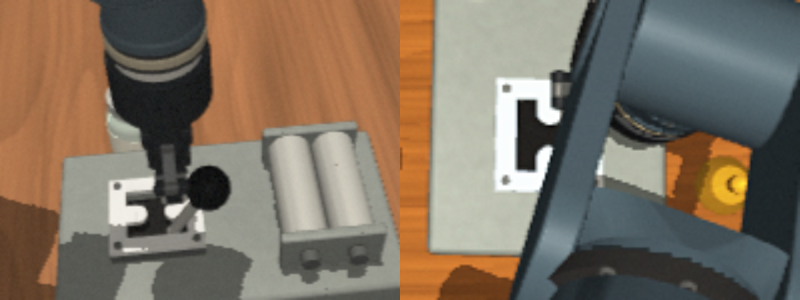

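The left half (side) shows the knob at (209,187), forward in the far-right slot, with the fingers behind it. The right half (top) is hidden by the arm; the bell stands. I'll nudge further until the force shows the end stop.

>>> arm_command(
  series=[
    [[0,-2,0,0],[0,-2,0,0],[0,0,0,0]],
  ],
)

```text
t: 8.0
tcp_pos: [0.5549, -0.0766, 0.1832]
tool_rot: [-0.497, 0.503, 0.497, 0.503]
force: [-2.4, 0.4, -1.2]
finger_gap: 0.002
```

Run:
```python
from h import *
print(joints(sph((234.2,223.2))), joints(onray((234.2,223.2),-.074)))
```

```text
{'press': array([ 0.0511, -0.0439,  0.1506]), 'r': np.float64(0.165), 'across': 0.284, 'fwd': 0.315} {'press': array([ 0.051 , -0.0462,  0.1536]), 'r': np.float64(0.1683), 'across': 0.292, 'fwd': 0.308}
```

>>> arm_command(
  series=[
    [[0,-3,0,0],[0,0,0,0],[0,0,0,0]],
  ],
)

```text
t: 8.3
tcp_pos: [0.5567, -0.0765, 0.1829]
tool_rot: [-0.496, 0.504, 0.498, 0.502]
force: [-5.8, 0.7, -0.6]
finger_gap: -0.003
```

>>> arm_command(
  series=[
    [[0,20,0,0],[0,30,0,0],[-40,0,0,0],[-40,0,0,0],[0,30,40,0],[0,0,45,0],[0,0,45,0],[0,0,45,0],[0,0,45,0],[0,0,0,0]],
  ],
)

```text
t: 9.3
tcp_pos: [0.4823, 0.1494, 0.2644]
tool_rot: [-0.499, 0.5, 0.498, 0.504]
force: [0.1, -0.0, 0.4]
finger_gap: -0.003
```

```bash
python3 look.py p6
python3 - <<'E'
from h import *
S=cv2.imread('pics/p6S.png');T=cv2.imread('pics/p6T.png')
a,ra=cv2.minEnclosingCircle(blob(S.max(2)<45,(215,205,255,238))); b,rb=cv2.minEnclosingCircle(blob(T.max(2)<45,(295,195,335,225)))
print(a,ra,b,rb); k,e=tri([ray(cam('side'),a),ray(cam('top'),b)]); print(k,e,joints(k),joints(sph(a)))
E
```

```text
9.3 [0.48228872 0.14943315 0.26436723] [ 0.1 -0.   0.4]
(234.0397491455078, 223.5251007080078) 11.236297607421875 (315.7903137207031, 204.2096710205078) 11.10767650604248
[ 0.5824791  -0.07080257  0.18354657] [np.float64(0.00033894709825246674), np.float64(0.0003389470982526769)] {'press': array([ 0.0511, -0.043 ,  0.1485]), 'r': np.float64(0.1629), 'across': 0.282, 'fwd': 0.319} {'press': array([ 0.0508, -0.0446,  0.1505]), 'r': np.float64(0.165), 'across': 0.288, 'fwd': 0.313}
```

View pics/p6.png

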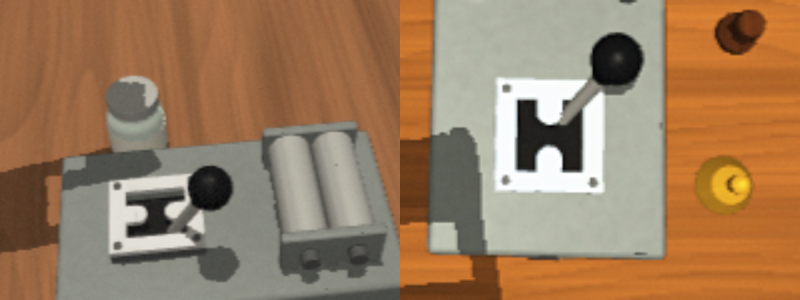

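Both halves show the stick in the far-right slot, knob at (210,187) in the side view and (617,60) in the top view. The jar, stamp and bell stand where they were, and the arm is clear.

```bash
python3 -c "
from station import ticket
print(ticket.sign_off())"
```

```text
the job is handed in; nothing more can be done
None
```

I moved the gearstick into the third (far right) slot and handed the job in at about 9.4 s. I pushed it only with the shut fingertips: forward out of the near-left slot, across the channel, then forward until the force rose to about 6 N at the end stop.

My last checks:
- **Gearstick:** two camera views put the final tilt at about 0.28 rad across (limit 0.24) and 0.32 rad forward (limit 0.28). Halfway, in the channel on the right, it stood at about 0.285 across and -0.02 forward.
- **Bystanders:** the jar, stamp and bell look upright and unmoved in the last pictures. I judged this by eye and did not measure them again.
- **Robot:** it was clear of everything, with about 0 N at the wrist.

The measured distance from pivot to knob came out 2 to 4 mm short of the stated 165 mm, within what the calibration allows. No check failed.

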